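# Work the inspection torch out of its tight pocket and put it on charge

## Task

Work the torch up out of its tight felt-lined pocket by its yellow head, twisting it to and fro as you draw it, so that the loose tool block stays down on its plate. Lay the torch down on the green mat and let go of it, then pick it up again by the middle of its barrel, held level, and set it in the charging cradle with the head at the orange plate. Let go of it there and leave the pine block, the tape roll and the hex-key set where they are.

Things in the scene. Friction and masses are not known exactly. Their poses are not given: they have to be found in the camera images.
- torch: Inspection torch, 135 mm long, 180 g, loose. Origin at the centre of its tail end, z axis from tail to lens. Barrel: round, 28 mm thick, grey with dark rings, z = 0 to 90 mm. Head: yellow octagon, 34 mm across flats, z = 90 to 135 mm; flats face its +-x, +-y and the diagonals between. It starts upright in the tool block, tail down, 18 mm above the bench, turned by any angle about its axis.
- torch_tail (a point): Centre of the torch's tail end (its origin).
- torch_mid (a point): Point on the torch's axis at the middle of the barrel, 45 mm from the tail end: the place to hold it for the cradle.
- torch_head (a point): Centre of the torch's yellow head, 112.5 mm from the tail end.
- block_plate: Dark steel plate fixed to the bench, 100 x 130 x 8 mm, under the tool block; origin at the centre of its underside on the bench, z up. Two guide pins 10 mm thick, at y = -43 and +43 mm, stand up to 82 mm and poke 4 mm out of the block.
- block (a joint): How far the black tool block (80 x 110 x 70 mm, 1.25 kg) has been lifted up its guide pins, in m: 0 = down on the plate, its underside 8 mm above the bench. Only its weight (12 N) holds it down. Pulling the torch straight up takes more than that and lifts the block along; while the torch is being twisted, the felt drags far less: twists of 0.5 rad to and fro with 3 to 5 mm rise each draw it out.
- pocket_mouth (a point): Centre of the pocket's mouth in the top of the tool block, 78 mm above the bench, orange trim. The pocket is 34 x 33 mm and 60 mm deep; two sprung felt pads in it grip the torch's barrel until it has been raised about 45 mm. The barrel shows for 30 mm above the mouth, then comes the head.
- mat: Green mat fixed on the bench, 200 x 200 mm, 3 mm thick; origin at the centre of its underside.
- cradle: Charging cradle fixed to the bench: grey base 165 x 66 x 10 mm, two black saddles, an orange upright contact plate. Origin on the bench near its middle, x axis along it: the torch's head goes towards -x, where the orange plate (70 mm tall, inner face at x = -79.5 mm) stands. The barrel lies in both saddles, axis 50 mm above the bench; the head lies between a saddle and the orange plate.
- cradle_tail (a point): Where the torch's tail end belongs, at x = +67.5 mm in the cradle, 50 mm above the bench.
- cradle_mid (a point): Where the torch's barrel middle belongs: x = +22.5 mm in the cradle, 50 mm above the bench. The saddles (10 mm thick, at x = +54.5 and -9.5 mm, slots 31 mm wide, floors 36 mm and slanted lead-ins up to 70 mm above the bench) leave 54 mm free between them for fingers, down to the base 10 mm above the bench.
- cradle_head (a point): Where the centre of the torch's head belongs, at x = -45 mm in the cradle, 50 mm above the bench; the torch may lie some 8 mm either way along the cradle.
- pine_block: Bystander: pine offcut 60 x 110 x 40 mm; origin at the centre of its underside.
- tape_roll: Bystander: flat beige roll of tape, 102 mm diameter, 25 mm tall; origin at the centre of its underside.
- hex_set: Bystander: folding hex-key set with black handle, 30 x 105 x 19 mm; origin at the centre of its underside.
Mind the look-alikes: they are no part of the job. What is shaped like the torch but pink is not meant.

How it is judged:
By the outcome, as a careful person would: the job done as asked, in the order asked, and still so for the second after the job is handed in, with the robot touching nothing.
It also fails if it takes over 72 s, if anything falls off the work surface, if the arm or the gripper's body presses on something with over 40 N, if the wrist force passes 120 N, or if a joint passes its speed limit or range.

## Robot

A 6-joint arm with a two-finger parallel gripper is mounted at the origin on a cart in front of the work surface, level with it; the furniture and walls round the work are solid. World frame = base frame: x ahead of the robot, y to its left, z up, the work surface at z = 0. Lengths are in m, angles in rad, forces in N, time in s.
With the tool pointing down it reaches from about 0.375 to 0.825 m from the base axis. Payload 5.5 kg.
Tool frame: the origin (TCP) lies midway between the tips of the shut fingers; the grasp point (between the pads) lies 19 mm behind it (r.grasp_offset is the distance from the TCP to the grasp point, in m); z points along the fingers, y is the line along which they close (so a half turn about z gives the same grasp; the last joint's range is limited). The gripper opens to 85 mm and grips with 20 to 120 N. Pads are 22 mm wide; open, the fingers measure 114 mm over their backs; the gripper's body (76 mm by 85 mm) begins 54 mm behind the grasp point. The pads swing forward as they close: fully open they stand 13 mm farther back than shut.
Start: joints at [-1.223, 0.314, -0.047, 1.21, 0, 1.571], TCP at [0.204, -0.564, 0.197] pointing down, gripper open.
Joint ranges: [-2.67, 2.67], [-0.69, 1.73], [-1.03, 1.25], [-2.08, 2.16], [-1.42, 1.45], [-3.14, 3.14]. Speed limits (rad/s): [2.39, 2.39, 3.01, 3.14, 3.14, 3.14].

## Interface

Orientations are given as a unit quaternion [w, x, y, z].
In Python, from plant import r, vision, workorder gives the robot as it stands.
- The arm moves only by the tool play_rows, never from a script. Its arguments are lists of equal length, an entry for each row: "slide": the shift along the tool's x, y, z each as a share of 0.025 m, from -1 to 1, a list of three; "delta_rot": the turn, a rotation vector about the tool's x, y, z each as a share of 6 degrees, from -1 to 1, a list of three; "jaw": the closure in counts, from 0 (fully open) to 255 (shut). A call has exactly 8 rows; each row shifts and turns the commanded pose from where the row before left it, along the tool's axes as they then stand; what a row does not reach is not made up. A row lasts 1/10 s, in which the tool goes at most 50 mm and 8.59 degrees, less where a joint would pass 70% of its speed; a pose out of reach is approached as far as the arm can. A call with a number of a shift or a turn outside -1 to 1 is refused whole. A call with a gripper value outside its range is refused whole. The fingers move at their own pace and stop on an object; "grip_force" is the grip in N (left out, the last holds). Time passes only in rows, so rows that do not move let the fingers close, or fill a call up. It gives the time, the measured TCP pose, the force, the opening and the grip force at its end, in the units of the state.
- r.get_obs(): the state, without advancing time (a new reading comes with each control period).
- vision.capture(name): name is "scene" or "top"; returns a dict with "img" (384x512x3 uint8, red, green, blue), "camera_matrix" (3x3 intrinsics, pixels), "R" (3x3) and "t" (3): a world point X has camera coordinates R X + t. Camera axes: x right, y down, z forward; pixel columns grow to the right and rows downward; lengths in m; the calibration is good to about 2 mm. A picture is of the moment at which its call begins. There is no depth.
- workorder.close_job(): hands the job in; it is judged then, once.
The state is a dict: "time_s": time; "q": joint angles; "dq": joint speeds; "joint_efforts": joint torques, N m; "ee_pos": TCP position; "eef_rot": TCP orientation; "ft_force": force on the tool from outside, world axes, zero at the start; "moment": the same for the moment, N m; "gripper_width": finger opening in m; "grasp_force": force on a finger pad.
Only numpy, scipy, OpenCV 4.12 (cv2) and the standard library are available. Lean on these libraries where they do the work, as an engineer would, in place of code of your own. Each camera call takes 0.05 s, during which the arm holds its last target. There are 200 camera calls.

## Working session

There is one attempt and no reset: what is moved stays moved. The work goes in short steps, Python scripts to look and compute and a tool call to move; the robot and the scene stay as the last step left them, time stands still between calls to the robot, and variables do not carry over. Pictures are saved under pics/ and viewed, at most 10 in all, crops included, and the job is handed in when it is done.

Besides the shell and the picture viewer there is one more tool, called after "Call:" as name(argument=value, ...) on one line, values as JSON. play_rows: Moves the arm, as the interface text tells. Its arguments: {"type":"object","properties":{"slide":{"type":"array","items":{"type":"array","items":{"type":"number","minimum":-1,"maximum":1}}},"delta_rot":{"type":"array","items":{"type":"array","items":{"type":"number","minimum":-1,"maximum":1}}},"jaw":{"type":"array","items":{"type":"number"}},"grip_force":{"type":"number"}},"required":["slide","delta_rot","jaw"]}

```bash
ls; mkdir -p pics
python3 - <<'E'
from plant import r, vision, workorder
import cv2,numpy as np
for n in("scene","top"):
    c=vision.capture(n); cv2.imwrite(f"pics/{n}0.png",cv2.resize(c["img"][:,:,::-1],(768,576)))
    print(n,c["camera_matrix"].tolist(),c["R"].round(4).tolist(),c["t"].round(4).tolist())
o=r.get_obs();print(o,r.grasp_offset)
E
```

```text
pics
scene [[360.5902737537308, 0.0, 256.8708117619226], [0.0, 360.5902737537308, 191.67355986542898], [0.0, 0.0, 1.0]] [[-0.811, -0.585, -0.0095], [-0.3742, 0.5311, -0.7602], [0.4497, -0.6129, -0.6496]] [0.4776, 0.2648, 0.918]
top [[424.65275051728065, 0.0, 249.87128992404266], [0.0, 424.65275051728065, 196.69454873264806], [0.0, 0.0, 1.0]] [[-0.3748, -0.9271, -0.0006], [-0.8978, 0.3631, -0.2493], [0.2313, -0.093, -0.9684]] [0.2516, 0.5078, 1.1808]
{'time_s': 0.1, 'q': array([-1.22304133e+00,  3.14149281e-01, -4.79551121e-02,  1.21020213e+00,
        1.51295794e-05,  1.57079867e+00]), 'dq': array([ 0.00012508,  0.00073262,  0.00200736,  0.00018497, -0.00011493,
       -0.00129751]), 'joint_efforts': array([ 6.40498956e-05, -5.40768635e+01,  3.40540195e+01,  1.12056127e-02,
        1.60391636e-05, -5.33729093e-06]), 'ee_pos': array([ 0.2042869 , -0.56355494,  0.19583494]), 'eef_rot': array([-7.45018465e-04,  9.84921278e-01,  1.73001461e-01, -1.23183724e-04]), 'ft_force': array([ 0.08782071, -0.23736268,  0.28861525]), 'moment': array([-0.00198429,  0.10706024,  0.01324761]), 'grasp_force': 0.0, 'gripper_width': 0.08543354494130515} 0.0187
```

View pics/scene0.png

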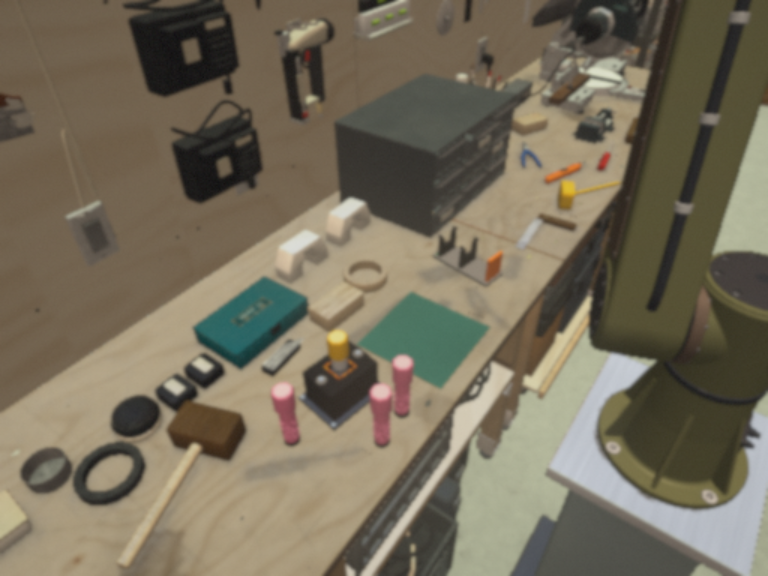

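View pics/top0.png

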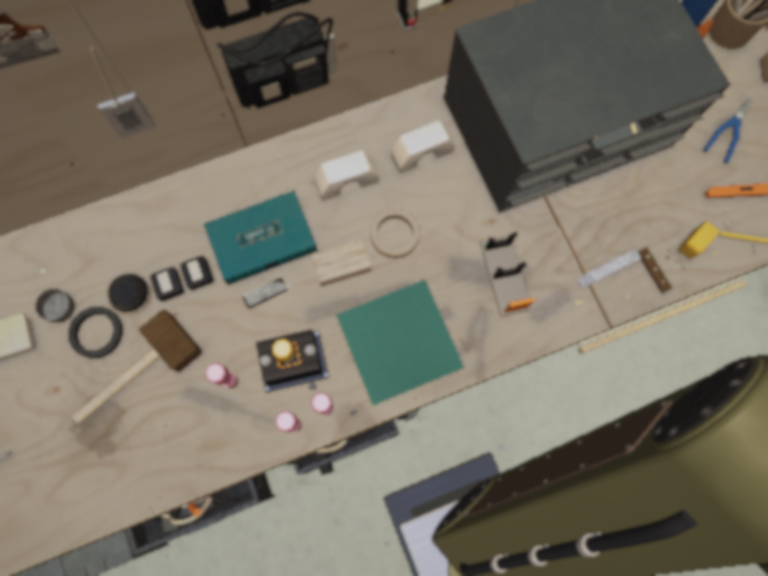

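The scene view (768 px wide) shows the torch's yellow head at (338,348) in the black block. The mat is at (425,337) and the cradle at (470,258), with its orange plate at (494,264). Candidates for the torch are the yellow head at (338,348), three pink look-alikes at (285,395), (381,398) and (402,370), and a yellow hammer head at (567,193). I choose the one in the block, which is at (283,348) in the top view.

```bash
cat > h.py <<'E'
from plant import r, vision, workorder
import cv2, numpy as np
def ray(c,u):
    d=c["R"].T@np.linalg.inv(c["camera_matrix"])@np.array([u[0],u[1],1.]); return -c["R"].T@c["t"], d
def plane(c,u,z):
    o,d=ray(c,u); return o+d*(z-o[2])/d[2]
def tri(c1,u1,c2,u2):
    A=[];b=[]
    for c,u in((c1,u1),(c2,u2)):
        o,d=ray(c,u); d=d/np.linalg.norm(d); P=np.eye(3)-np.outer(d,d); A.append(P); b.append(P@o)
    x,res,_,_=np.linalg.lstsq(np.vstack(A),np.hstack(b),rcond=None); return x, float(np.sqrt(res.sum()))
def proj(c,X):
    p=c["camera_matrix"]@(c["R"]@np.asarray(X)+c["t"]); return p[:2]/p[2]
def mask(c,lo,hi,box=None):
    m=cv2.inRange(cv2.cvtColor(c["img"],cv2.COLOR_RGB2HSV),lo,hi)
    if box is not None:
        k=np.zeros_like(m); x0,y0,x1,y1=box; k[y0:y1,x0:x1]=255; m&=k
    return m
def blobs(m,amin=8):
    n,l,s,c=cv2.connectedComponentsWithStats(m); return [(s[i,4],c[i].round(1),s[i,:4]) for i in range(1,n) if s[i,4]>=amin]
E
python3 - <<'E'
from h import *
C={n:vision.capture(n) for n in("scene","top")}
for n in C:
    print(n)
    for k,lo,hi in(("yel",(18,130,120),(32,255,255)),("orange",(4,150,120),(17,255,255)),("green",(65,60,40),(85,255,160)),("pink",(165,60,120),(179,200,255))):
        print(k,[(int(a),c.tolist(),b.tolist()) for a,c,b in blobs(mask(C[n],lo,hi),15)])
# mat corners
for n in C:
    m=mask(C[n],(60,60,40),(85,255,160)); cs,_=cv2.findContours(m,cv2.RETR_EXTERNAL,cv2.CHAIN_APPROX_NONE)
    for c in cs:
        if cv2.contourArea(c)>1000:
            h=cv2.convexHull(c); q=cv2.approxPolyDP(h,8,True)[:,0]
            print(n,q.tolist(),[plane(C[n],p,.003)[:2].round(3).tolist() for p in q])
t=C["top"]["img"]
def crop(i,x0,y0,w,h,s): return cv2.resize(i[y0:y0+h,x0:x0+w],None,fx=s,fy=s,interpolation=cv2.INTER_CUBIC)
a=crop(t,165,210,65,55,6);b=crop(t,315,150,65,55,6);
s=C["scene"]["img"];c=crop(s,195,215,65,55,6)
d=crop(s,285,145,65,55,6)
cv2.imwrite("pics/crop1.png",np.vstack([np.hstack([a,b]),np.hstack([c,d])])[:,:,::-1][:660])
im=cv2.imread("pics/crop1.png");cv2.imwrite("pics/crop1.png",cv2.resize(im,None,fx=.9,fy=.9))
E
```

```text
scene
yel [(218, [382.1, 128.0], [373, 120, 39, 19]), (168, [225.0, 232.1], [218, 223, 14, 17])]
orange [(96, [375.0, 114.7], [364, 109, 23, 12]), (91, [328.8, 176.2], [325, 168, 9, 18]), (15, [217.6, 244.3], [216, 242, 4, 6])]
green [(92, [196.3, 204.2], [180, 187, 24, 31]), (176, [167.6, 206.8], [154, 197, 28, 21]), (2669, [283.2, 224.6], [240, 196, 85, 62])]
pink [(281, [267.7, 258.1], [262, 241, 13, 35]), (315, [253.5, 277.5], [246, 256, 15, 40]), (327, [191.0, 276.9], [182, 259, 17, 36])]
top
yel [(347, [471.7, 158.8], [457, 148, 55, 24]), (38, [190.0, 235.8], [181, 228, 15, 12])]
orange [(49, [469.7, 18.3], [466, 13, 9, 11]), (234, [491.7, 126.9], [471, 123, 41, 8]), (62, [345.8, 202.9], [338, 200, 17, 7]), (33, [129.0, 339.1], [126, 336, 7, 7])]
green [(4036, [265.9, 227.6], [225, 188, 83, 81])]
pink [(74, [151.4, 252.7], [143, 245, 15, 13]), (22, [218.4, 273.2], [215, 270, 7, 6]), (35, [196.3, 283.2], [191, 278, 9, 10])]
scene [[273, 196], [324, 218], [293, 257], [240, 229]] [[0.569, -0.066], [0.38, -0.071], [0.378, 0.118], [0.566, 0.119]]
top [[282, 188], [307, 244], [248, 268], [225, 210]] [[0.568, -0.066], [0.38, -0.067], [0.38, 0.124], [0.569, 0.123]]
```

View pics/crop1.png

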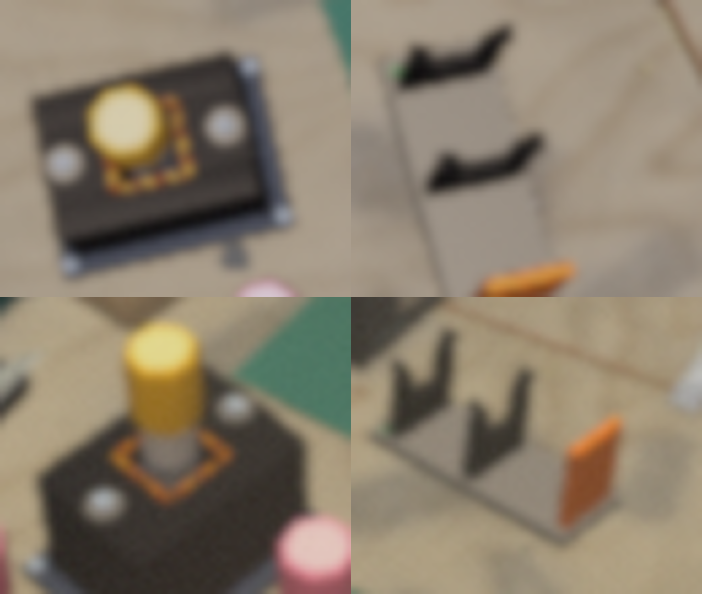

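The crops confirm a yellow octagonal head on a grey barrel in the orange-trimmed pocket. The lens is at top (188.0,232.4) and scene (225.2,223.9). The saddles, the cradle base and the orange plate are also visible. Next I measure them.

Run:
```python
from h import *
C={n:vision.capture(n) for n in("scene","top")};s,t=C["scene"],C["top"]
P=lambda k,u,z:print(k,plane(C["scene"] if k[0]=="s" else t,u,z).round(4))
def a(x,y): return (165+x/5.4,210+y/5.4)
def b(x,y): return (315+(x-351)/5.4,150+y/5.4)
def c(x,y): return (195+x/5.4,215+(y-297)/5.4)
def d(x,y): return (285+(x-351)/5.4,145+(y-297)/5.4)
print("lens",tri(s,c(163,345),t,a(124,121)))
print("pinL",tri(s,c(104,502),t,a(64,162)));print("pinR",tri(s,c(237,406),t,a(225,126)))
P("s lens",c(163,345),.153);P("t lens",a(124,121),.153)
for p in((64,162),(225,126)):P("t pin",a(*p),.082)
for p in((104,502),(237,406)):P("s pin",c(*p),.082)
for p in((112,457),(172,500),(232,456)):P("s trim",c(*p),.078)
for p in((373,437),(565,542),(620,503)):P("s base",d(*p),.010)
for p in((396,360),(450,332),(468,405),(527,370)):P("s tip",d(*p),.07)
for p in((565,456),(620,418)):P("s plate",d(*p),.07)
for p in((403,70),(506,33),(435,185),(537,142)):P("t tip~",b(*p),.07)
for p in((385,62),(440,295)):P("t base",b(*p),.01)
for p in((483,285),(573,264)):P("t plate",b(*p),.07)
```

```text
lens (array([0.51269303, 0.23981382, 0.1581955 ]), 0.0014615558498095368)
pinL (array([0.52046578, 0.28187508, 0.0823076 ]), 0.0011178439033104302)
pinR (array([0.50643433, 0.1973315 , 0.08309955]), 0.0013600242236437995)
s lens [0.5152 0.2357 0.153 ]
t lens [0.5147 0.2407 0.153 ]
t pin [0.5212 0.2823 0.082 ]
t pin [0.5075 0.1978 0.082 ]
s pin [0.5199 0.2814 0.082 ]
s pin [0.5062 0.1962 0.082 ]
s trim [0.5378 0.2553 0.078 ]
s trim [0.4966 0.2593 0.078 ]
s trim [0.4902 0.2209 0.078 ]
s base [ 0.5943 -0.207   0.01  ]
s base [ 0.4384 -0.1838  0.01  ]
s base [ 0.4277 -0.2386  0.01  ]
s tip [ 0.5865 -0.2172  0.07  ]
s tip [ 0.574  -0.2654  0.07  ]
s tip [ 0.5235 -0.2011  0.07  ]
s tip [ 0.5113 -0.2562  0.07  ]
s plate [ 0.4488 -0.1893  0.07  ]
s plate [ 0.4389 -0.2437  0.07  ]
t tip~ [ 0.5764 -0.202   0.07  ]
t tip~ [ 0.5747 -0.2639  0.07  ]
t tip~ [ 0.5098 -0.1907  0.07  ]
t tip~ [ 0.5111 -0.2527  0.07  ]
t base [ 0.5998 -0.2124  0.01  ]
t base [ 0.4616 -0.1837  0.01  ]
t plate [ 0.4491 -0.1912  0.07  ]
t plate [ 0.4415 -0.2412  0.07  ]
```

The pins' midpoint is (0.5135, 0.2396), and the lens rays agree with it to about 2 mm. The block is yawed about -9.4° and the pin spacing is 85.7 mm against 86 mm given. The pin height comes out at 82 mm, so the measurements agree with the given sizes. The cradle middle is about (0.549, -0.235) with a yaw of about -9.5°. Next I swing over along an arc, raised.

Call:
play_rows(slide=[[0.5,0,-0.6],[1,0,-0.4],[1,0,-0.4],[1,0,-0.4],[1,0,-0.2],[1,0,0],[1,0,0],[1,0,0]], delta_rot=[[0,0,-0.2],[0,0,-0.4],[0,0,-0.4],[0,0,-0.4],[0,0,-0.4],[0,0,-0.4],[0,0,-0.4],[0,0,-0.4]], jaw=[0,0,0,0,0,0,0,0], grip_force=60)

```text
time_s: 1.1
ee_pos: [0.3706, -0.4765, 0.2465]
eef_rot: [-0.0, 0.945, 0.326, -0.0]
ft_force: [0.2, 0.1, -0.3]
gripper_width: 0.0854
grasp_force: 0.0
```

Call:
play_rows(slide=[[1,-0.03,0],[1,-0.03,0],[1,-0.03,0],[1,-0.03,0],[1,-0.03,0],[1,-0.03,0],[1,-0.03,0],[1,-0.03,0]], delta_rot=[[0,0,-0.4],[0,0,-0.4],[0,0,-0.4],[0,0,-0.4],[0,0,-0.4],[0,0,-0.4],[0,0,-0.4],[0,0,-0.4]], jaw=[0,0,0,0,0,0,0,0])

```text
time_s: 1.9
ee_pos: [0.5035, -0.3281, 0.2465]
eef_rot: [-0.0, 0.878, 0.479, -0.0]
ft_force: [-1.0, -0.3, -0.2]
gripper_width: 0.0852
grasp_force: 0.0
```

Call:
play_rows(slide=[[1,-0.03,0],[1,-0.03,0],[1,-0.03,0],[1,-0.03,0],[1,-0.03,0],[1,-0.03,0],[1,-0.03,0],[1,-0.03,0]], delta_rot=[[0,0,-0.4],[0,0,-0.4],[0,0,-0.4],[0,0,-0.4],[0,0,-0.4],[0,0,-0.4],[0,0,-0.4],[0,0,-0.4]], jaw=[0,0,0,0,0,0,0,0])

```text
time_s: 2.7
ee_pos: [0.5802, -0.1443, 0.2465]
eef_rot: [-0.0, 0.786, 0.619, -0.0]
ft_force: [0.0, -1.6, 0.1]
gripper_width: 0.0853
grasp_force: 0.0
```

Call:
play_rows(slide=[[1,-0.03,0],[1,-0.03,0],[1,-0.03,0],[1,-0.03,0],[1,-0.03,0],[1,-0.03,0],[1,-0.03,0],[1,-0.03,0]], delta_rot=[[0,0,-0.4],[0,0,-0.4],[0,0,-0.4],[0,0,-0.4],[0,0,-0.4],[0,0,-0.4],[0,0,-0.4],[0,0,-0.4]], jaw=[0,0,0,0,0,0,0,0])

```text
time_s: 3.5
ee_pos: [0.5922, 0.0545, 0.2465]
eef_rot: [-0.0, 0.672, 0.741, -0.0]
ft_force: [0.5, 0.6, -0.7]
gripper_width: 0.0853
grasp_force: 0.0
```

Call:
play_rows(slide=[[0.96,-0.3,0],[0.96,-0.3,0],[0.96,-0.3,0],[0.96,-0.3,0],[0.96,-0.3,0],[0.96,-0.3,0],[0.95,-0.3,0],[0.95,-0.3,0]], delta_rot=[[0,0,0],[0,0,0],[0,0,0],[0,0,0],[0,0,0],[0,0,0],[0,0,0],[0,0,0]], jaw=[0,0,0,0,0,0,0,0])

```text
time_s: 4.3
ee_pos: [0.5136, 0.2392, 0.2466]
eef_rot: [0.0, 0.672, 0.74, 0.0]
ft_force: [0.4, -0.6, 0.7]
gripper_width: 0.0856
grasp_force: 0.0
```

```bash
cat >> h.py <<'E'
from scipy.spatial.transform import Rotation as Ro
def tool(X,o=None):
    o=o or r.get_obs(); w,x,y,z=o["eef_rot"]; R=Ro.from_quat([x,y,z,w]).as_matrix()
    return R.T@(np.asarray(X)-o["ee_pos"])/.025, R
E
python3 - <<'E'
from h import *
C={n:vision.capture(n) for n in("scene","top")}
o=r.get_obs();print(o["ee_pos"],o["q"].round(3))
d,R=tool([.5138,.2393,.108]);print(d,R.round(3).tolist())
def crop(i,x0,y0,w,h,s): return cv2.resize(i[y0:y0+h,x0:x0+w],None,fx=s,fy=s,interpolation=cv2.INTER_CUBIC)
cv2.imwrite("pics/g1.png",np.hstack([crop(C["scene"]["img"],160,160,120,120,3),crop(C["top"]["img"],130,170,120,120,3)])[:,:,::-1])
E
```

```text
[0.51303625 0.24062797 0.24655908] [ 4.380e-01  2.360e-01 -3.700e-02  1.298e+00  1.000e-03  1.909e+00]
[-0.06081891  0.02709379  5.54230211] [[-0.1, 0.995, -0.0], [0.995, 0.1, 0.001], [0.001, -0.0, -1.0]]
```

View pics/g1.png

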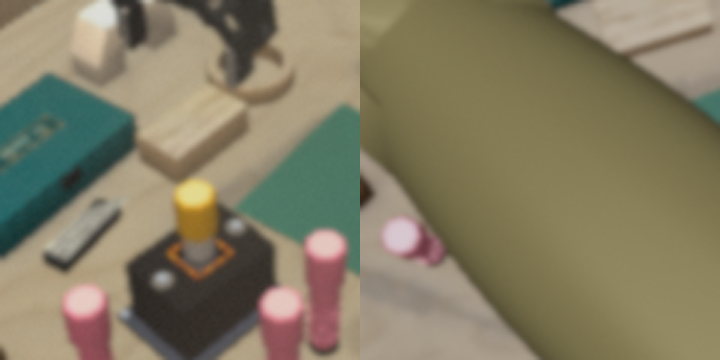

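The scene crop shows the head at (195,205) with the two fingertips at about (130,45) and (235,80) in the crop. I check that against the projected TCP and descend halfway first.

Call:
play_rows(slide=[[0,0,0.2],[0,0,0.3],[0,0,0.4],[0,0,0.4],[0,0,0.4],[0,0,0.3],[0,0,0.2],[0,0,0.1]], delta_rot=[[0,0,0],[0,0,0],[0,0,0],[0,0,0],[0,0,0],[0,0,0],[0,0,0],[0,0,0]], jaw=[0,0,0,0,0,0,0,0])

```text
time_s: 5.2
ee_pos: [0.5139, 0.2382, 0.1884]
eef_rot: [-0.0, 0.672, 0.74, -0.0]
ft_force: [-0.2, -0.8, -0.2]
gripper_width: 0.0854
grasp_force: 0.0
```

Run:
```python
from h import *
c=vision.capture("scene")
o=r.get_obs();d,R=tool([.5138,.2393,.108]);print(o["ee_pos"],d.round(3),proj(c,o["ee_pos"]))
im=c["img"][150:290,150:330].copy();im=cv2.resize(im,None,fx=4,fy=4,interpolation=cv2.INTER_CUBIC)
for k in(-1,1):
    p=proj(c,o["ee_pos"]+R@[0,k*.0425,-.013]);cv2.circle(im,tuple(int(v) for v in (p-[150,150])*4),3,(255,0,0),-1)
for z in (.153,.108):
    p=proj(c,[.5138,.2393,z]);cv2.circle(im,tuple(int(v) for v in (p-[150,150])*4),3,(0,0,255),-1)
cv2.imwrite("pics/g2.png",im[:,:,::-1])
```

```text
[0.51387155 0.23820585 0.18837729] [0.045 0.004 3.215] [223.99626438 214.53866477]
```

View pics/g2.png

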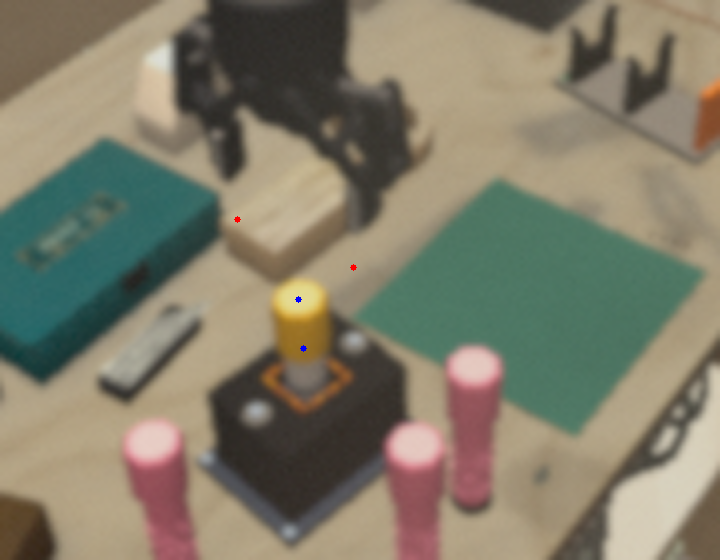

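The lens dot falls on the head, so the torch position is right. But the tips at (232,172) and (365,222) appear about 45 px (11 native px) higher than projected. I descend part way, which is safe by either reading, and then measure again.

Call:
play_rows(slide=[[0.02,0,0.2],[0.02,0,0.3],[0,0,0.3],[0,0,0.3],[0,0,0.3],[0,0,0.3],[0,0,0.2],[0,0,0.1]], delta_rot=[[0,0,0],[0,0,0],[0,0,0],[0,0,0],[0,0,0],[0,0,0],[0,0,0],[0,0,0]], jaw=[0,0,0,0,0,0,0,0])

```text
time_s: 6.05
ee_pos: [0.5137, 0.2392, 0.1384]
eef_rot: [-0.0, 0.672, 0.74, -0.0]
ft_force: [0.5, -0.2, 0.6]
gripper_width: 0.0852
grasp_force: 0.0
```

Run:
```python
from h import *
c=vision.capture("scene")
o=r.get_obs();d,R=tool([.5138,.2393,.108]);print(o["ee_pos"],d.round(3),proj(c,o["ee_pos"]),o["ft_force"],o["q"].round(4))
im=c["img"][170:260,180:280].copy();im=cv2.resize(im,None,fx=6,fy=6,interpolation=cv2.INTER_CUBIC)
im=np.clip(im.astype(float)*1.6+10,0,255).astype(np.uint8)
for k in(-1,1):
    p=proj(c,o["ee_pos"]+R@[0,k*.0425,-.013]);cv2.circle(im,tuple(int(v) for v in (p-[180,170])*6),3,(255,0,0),-1)
cv2.imwrite("pics/g3.png",im[:,:,::-1])
```

```text
[0.51365877 0.23916549 0.13825679] [0.005 0.007 1.21 ] [225.17850769 229.02711179] [ 0.18010295 -0.07715877 -0.00394037] [ 0.4357  0.2817 -0.2254  1.0647  0.      1.9101]
```

View pics/g3.png

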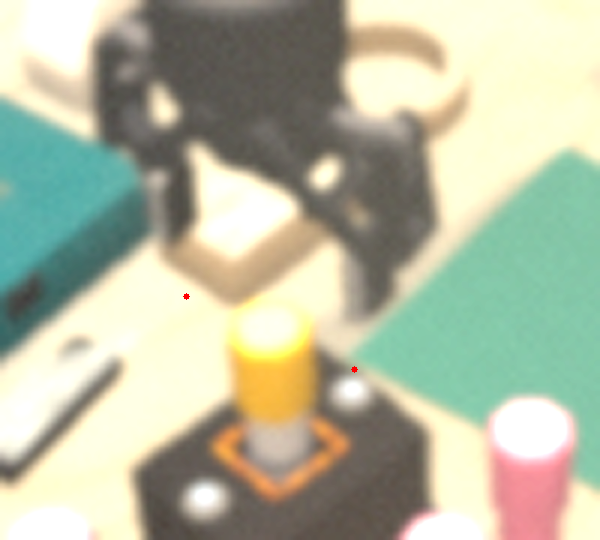

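The tips at (175,235) and (370,315) straddle the head, and the column midpoint of 272 matches the lens at 270. Only the height reads differently. I go down to TCP z = 0.100, which is clear of the pins by either reading, and close.

Call:
play_rows(slide=[[0,0,0.2],[0,0,0.3],[0,0,0.3],[0,0,0.3],[0,0,0.2],[0,0,0.1],[0,0,0.1],[0,0,0]], delta_rot=[[0,0,0],[0,0,0],[0,0,0],[0,0,0],[0,0,0],[0,0,0],[0,0,0],[0,0,0]], jaw=[0,0,0,0,0,0,0,60])

```text
time_s: 6.9
ee_pos: [0.5139, 0.2393, 0.1014]
eef_rot: [-0.0, 0.672, 0.74, -0.0]
ft_force: [-0.1, -0.2, -0.3]
gripper_width: 0.0734
grasp_force: 0.0
```

Call:
play_rows(slide=[[0,0,0],[0,0,0],[0,0,0],[0,0,0],[0,0,0],[0,0,0],[0,0,0],[0,0,0]], delta_rot=[[0,0,0],[0,0,0],[0,0,0],[0,0,0],[0,0,0],[0,0,0],[0,0,0],[0,0,0]], jaw=[120,160,200,255,255,255,255,255], grip_force=70)

```text
time_s: 7.7
ee_pos: [0.5155, 0.2397, 0.1027]
eef_rot: [0.001, 0.672, 0.74, 0.001]
ft_force: [2.6, -0.4, 5.1]
gripper_width: 0.0335
grasp_force: 69.3
```

Run:
```python
from h import *
c=vision.capture("scene")
o=r.get_obs();print(o["ee_pos"],o["ft_force"],o["moment"],o["gripper_width"],o["grasp_force"])
im=c["img"][170:260,180:280].copy();im=cv2.resize(im,None,fx=6,fy=6,interpolation=cv2.INTER_CUBIC)
im=np.clip(im.astype(float)*1.6+10,0,255).astype(np.uint8)
cv2.imwrite("pics/g4.png",im[:,:,::-1])
```

```text
[0.51551872 0.23971524 0.10267589] [3.34856223 0.01102516 6.08037799] [-0.06129166 -0.71620399 -0.01313267] 0.033274654860728954 69.32232544961153
```

View pics/g4.png

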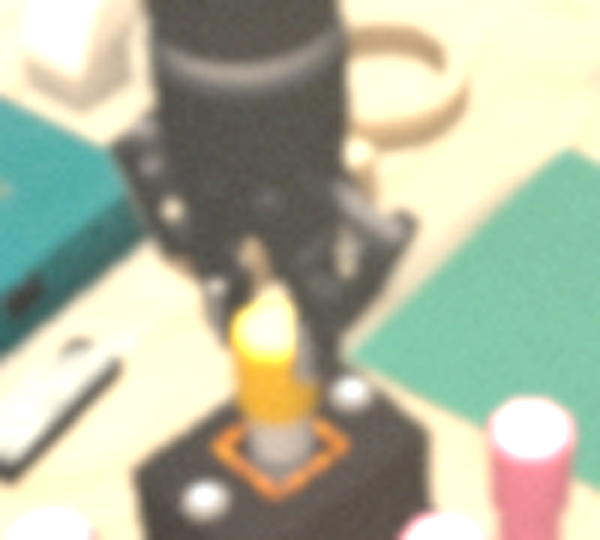

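The jaws stopped at 33.3 mm, so they hold the 34 mm flats of the head square, at about (272,350) in the crop. I start to twist and draw.

Call:
play_rows(slide=[[0,0,0],[0,0,-0.02],[0,0,-0.03],[0,0,-0.03],[0,0,-0.03],[0,0,-0.03],[0,0,-0.03],[0,0,-0.03]], delta_rot=[[0,0,-1],[0,0,-1],[0,0,-1],[0,0,-1],[0,0,-1],[0,0,-1],[0,0,-1],[0,0,-1]], jaw=[255,255,255,255,255,255,255,255], grip_force=90)

```text
time_s: 8.55
ee_pos: [0.514, 0.2391, 0.1056]
eef_rot: [-0.0, 0.311, 0.95, -0.0]
ft_force: [4.2, 0.9, -6.2]
gripper_width: 0.0327
grasp_force: 89.8
```

Call:
play_rows(slide=[[0,0,0],[0,0,-0.03],[0,0,-0.03],[0,0,-0.03],[0,0,-0.04],[0,0,-0.04],[0,0,-0.04],[0,0,-0.04]], delta_rot=[[0,0,1],[0,0,1],[0,0,1],[0,0,1],[0,0,1],[0,0,1],[0,0,1],[0,0,1]], jaw=[255,255,255,255,255,255,255,255])

```text
time_s: 9.35
ee_pos: [0.5141, 0.2385, 0.1115]
eef_rot: [0.001, 0.674, 0.739, -0.001]
ft_force: [4.8, -1.1, -7.9]
gripper_width: 0.0328
grasp_force: 89.9
```

Run:
```python
from h import *
c=vision.capture("scene")
o=r.get_obs();print(o["ee_pos"],o["ft_force"],o["moment"],o["gripper_width"],o["q"].round(3))
print([(int(a),p.tolist(),b.tolist()) for a,p,b in blobs(mask(c,(4,130,100),(32,255,255),(200,215,250,270)),10)])
cv2.imwrite("pics/m1.png",c["img"][:,:,::-1])
# white pins
g=cv2.inRange(c["img"],(110,110,105),(255,255,255)); k=np.zeros_like(g);k[228:262,205:250]=255
print([(int(a),p.tolist(),b.tolist()) for a,p,b in blobs(g&k,6)], proj(c,[.5207,.2821,.082]),proj(c,[.5069,.197,.082]))
```

```text
[0.51414681 0.2385832  0.11169498] [ 4.37500391 -0.45762777 -6.2265403 ] [-0.02202101 -1.24587776 -0.1104536 ] 0.032631806792552294 [ 4.350e-01  3.000e-01 -2.640e-01  1.008e+00 -1.000e-03  1.919e+00]
[(143, [224.6, 230.8], [219, 219, 14, 19]), (80, [225.7, 245.9], [215, 240, 23, 13])]
[(173, [210.6, 234.0], [205, 228, 14, 16]), (43, [242.1, 234.7], [236, 231, 14, 8]), (24, [213.7, 252.7], [211, 251, 6, 5]), (12, [248.2, 259.4], [247, 257, 3, 5])] [213.84044011 252.99310324] [238.49613139 235.24175366]
```

Call:
play_rows(slide=[[0,0,0],[0,0,-0.04],[0,0,-0.04],[0,0,-0.04],[0,0,-0.04],[0,0,-0.04],[0,0,-0.04],[0,0,-0.04]], delta_rot=[[0,0,-1],[0,0,-1],[0,0,-1],[0,0,-1],[0,0,-1],[0,0,-1],[0,0,-1],[0,0,-1]], jaw=[255,255,255,255,255,255,255,255])

```text
time_s: 10.2
ee_pos: [0.5135, 0.2388, 0.1183]
eef_rot: [-0.001, 0.311, 0.95, -0.001]
ft_force: [4.3, 1.1, -7.7]
gripper_width: 0.0325
grasp_force: 90.3
```

Call:
play_rows(slide=[[0,0,0],[0,0,-0.04],[0,0,-0.04],[0,0,-0.04],[0,0,-0.04],[0,0,-0.04],[0,0,-0.04],[0,0,-0.04]], delta_rot=[[0,0,1],[0,0,1],[0,0,1],[0,0,1],[0,0,1],[0,0,1],[0,0,1],[0,0,1]], jaw=[255,255,255,255,255,255,255,255])

```text
time_s: 11.0
ee_pos: [0.5139, 0.2386, 0.1255]
eef_rot: [0.0, 0.674, 0.739, -0.001]
ft_force: [6.1, -1.4, -7.5]
gripper_width: 0.0328
grasp_force: 90.3
```

```bash
cat > chk.py <<'E'
from h import *
c=vision.capture("scene")
o=r.get_obs();print(o["ee_pos"],o["ft_force"].round(1),o["gripper_width"])
print([(int(a),p.tolist(),b.tolist()) for a,p,b in blobs(mask(c,(4,130,100),(32,255,255),(200,195,250,270)),10)])
E
python3 chk.py
```

```text
[0.51394594 0.23866912 0.12561369] [ 4.6 -0.1 -6. ] 0.03254884073219486
[(147, [224.4, 226.8], [218, 214, 15, 21]), (81, [225.7, 246.0], [215, 240, 23, 13])]
```

The trim is still at (225.7,246.0), so the block is down, and the head is rising. I continue.

Call:
play_rows(slide=[[0,0,0],[0,0,-0.04],[0,0,-0.04],[0,0,-0.04],[0,0,-0.04],[0,0,-0.04],[0,0,-0.04],[0,0,-0.04]], delta_rot=[[0,0,-1],[0,0,-1],[0,0,-1],[0,0,-1],[0,0,-1],[0,0,-1],[0,0,-1],[0,0,-1]], jaw=[255,255,255,255,255,255,255,255])

```text
time_s: 11.85
ee_pos: [0.5126, 0.2384, 0.132]
eef_rot: [-0.001, 0.31, 0.951, -0.001]
ft_force: [1.8, -0.9, -7.9]
gripper_width: 0.0326
grasp_force: 90.4
```

Call:
play_rows(slide=[[0,0,0],[0,0,-0.04],[0,0,-0.04],[0,0,-0.04],[0,0,-0.04],[0,0,-0.04],[0,0,-0.04],[0,0,-0.04]], delta_rot=[[0,0,1],[0,0,1],[0,0,1],[0,0,1],[0,0,1],[0,0,1],[0,0,1],[0,0,1]], jaw=[255,255,255,255,255,255,255,255])

```text
time_s: 12.65
ee_pos: [0.5136, 0.2388, 0.1393]
eef_rot: [-0.0, 0.673, 0.74, -0.001]
ft_force: [4.3, 0.1, -8.9]
gripper_width: 0.0326
grasp_force: 90.3
```

Call:
play_rows(slide=[[0,0,0],[0,0,-0.04],[0,0,-0.04],[0,0,-0.04],[0,0,-0.04],[0,0,-0.04],[0,0,-0.04],[0,0,-0.04]], delta_rot=[[0,0,-1],[0,0,-1],[0,0,-1],[0,0,-1],[0,0,-1],[0,0,-1],[0,0,-1],[0,0,-1]], jaw=[255,255,255,255,255,255,255,255])

```text
time_s: 13.45
ee_pos: [0.5124, 0.2387, 0.1458]
eef_rot: [-0.002, 0.31, 0.951, -0.001]
ft_force: [1.7, 0.1, -9.8]
gripper_width: 0.0329
grasp_force: 90.4
```

Call:
play_rows(slide=[[0,0,0],[0,0,-0.04],[0,0,-0.04],[0,0,-0.04],[0,0,-0.04],[0,0,-0.04],[0,0,-0.04],[0,0,-0.04]], delta_rot=[[0,0,1],[0,0,1],[0,0,1],[0,0,1],[0,0,1],[0,0,1],[0,0,1],[0,0,1]], jaw=[255,255,255,255,255,255,255,255])

```text
time_s: 14.25
ee_pos: [0.5127, 0.239, 0.154]
eef_rot: [-0.001, 0.673, 0.74, -0.001]
ft_force: [0.8, 0.7, -2.4]
gripper_width: 0.0328
grasp_force: 91.1
```

```bash
python3 chk.py
```

```text
[0.51276655 0.23906844 0.15421003] [ 0.8 -0.3 -2.1] 0.032572572771552046
[(164, [223.5, 218.5], [217, 206, 15, 21]), (91, [226.1, 246.1], [215, 240, 23, 13])]
```

The wrist force has dropped to about the torch's weight and the trim is unmoved, so the torch is free of the felt with the block down. I lift clear and carry it towards the mat.

Call:
play_rows(slide=[[0,0,-0.1],[0,0,-0.1],[0,0,-0.2],[0,0,-0.3],[0,0,-0.5],[0,0,-0.5],[0,0,-0.5],[0,0,-0.5]], delta_rot=[[0,0,-0.5],[0,0,0.5],[0,0,0],[0,0,0],[0,0,0],[0,0,0],[0,0,0],[0,0,0]], jaw=[255,255,255,255,255,255,255,255])

```text
time_s: 15.1
ee_pos: [0.5143, 0.2394, 0.2239]
eef_rot: [0.0, 0.672, 0.741, 0.0]
ft_force: [-0.5, -0.6, -1.8]
gripper_width: 0.0326
grasp_force: 91.1
```

Call:
play_rows(slide=[[0,0,-0.7],[0,0,-0.7],[-0.3,-0.1,-0.2],[-0.8,-0.2,0],[-0.8,-0.2,0],[-0.8,-0.2,0],[-0.8,-0.2,0],[-0.8,-0.2,0]], delta_rot=[[0,0,0],[0,0,0],[0,0,0],[0,0,0],[0,0,0],[0,0,0],[0,0,0],[0,0,0]], jaw=[255,255,255,255,255,255,255,255])

```text
time_s: 15.9
ee_pos: [0.4964, 0.1284, 0.2622]
eef_rot: [-0.0, 0.672, 0.74, -0.0]
ft_force: [0.1, 0.5, -1.1]
gripper_width: 0.0324
grasp_force: 91.1
```

Call:
play_rows(slide=[[-0.8,-0.2,0],[-0.8,-0.2,0],[-0.8,-0.2,0],[-0.8,-0.2,0],[-0.8,-0.2,0],[-0.5,-0.1,0],[0,0,0],[0,0,0]], delta_rot=[[0,0,0],[0,0,0],[0,0,0],[0,0,0],[0,0,0],[0,0,0],[0,0,0.5],[0,0,0.4]], jaw=[255,255,255,255,255,255,255,255])

```text
time_s: 16.7
ee_pos: [0.4802, 0.0144, 0.2623]
eef_rot: [-0.0, 0.707, 0.707, 0.0]
ft_force: [0.5, -0.1, -3.9]
gripper_width: 0.0324
grasp_force: 91.1
```

Run:
```python
from h import *
c=vision.capture("scene")
o=r.get_obs();d,R=tool([.475,.011,.2]);print(o["ee_pos"],o["ft_force"].round(1),o["gripper_width"],o["q"].round(3),d.round(3),R.round(3).tolist())
cv2.imwrite("pics/m2.png",cv2.resize(c["img"],(768,576))[:,:,::-1])
print([(int(a),p.tolist(),b.tolist()) for a,p,b in blobs(mask(c,(4,130,100),(32,255,255),(200,130,345,270)),10)])
```

```text
[0.48024538 0.01462808 0.262313  ] [-0.4 -0.7 -1.9] 0.03239438992642864 [ 0.03   0.068 -0.199  1.304  0.     1.603] [-0.146 -0.209  2.493] [[0.002, 1.0, -0.0], [1.0, -0.002, 0.0], [0.0, -0.0, -1.0]]
[(179, [286.1, 143.7], [281, 132, 13, 21]), (121, [328.7, 176.4], [324, 167, 11, 20]), (118, [226.4, 243.8], [216, 236, 22, 17])]
```

View pics/m2.png

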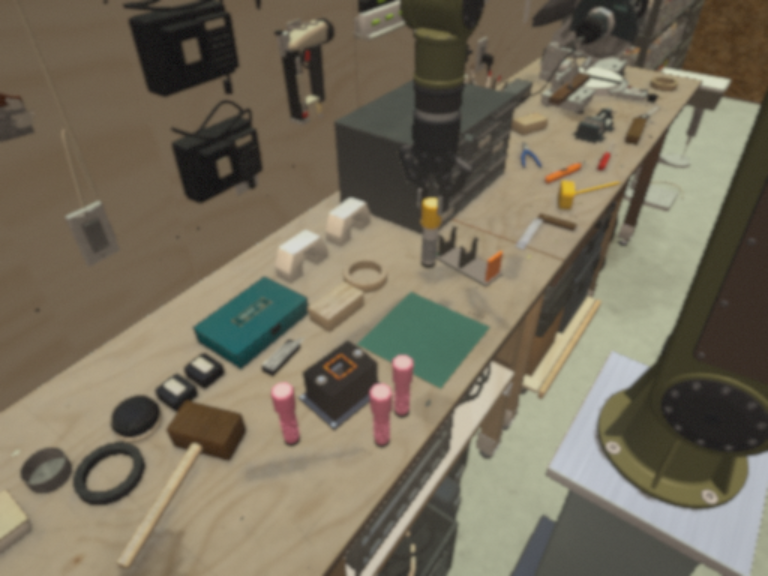

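The torch hangs upright in the grip with its head at (431,213) and its tail at (428,263) in the 768 px view. The block is down on its plate. I tilt it so that the tail swings to +y.

Call:
play_rows(slide=[[-0.1,-0.2,0.4],[0,0,0],[0,0,0],[0,0,0],[0,0,0],[0,0,0],[0,0,0],[0,0,0]], delta_rot=[[0,0,0],[0,1,0],[0,1,0],[0,1,0],[0,1,0],[0,1,0],[0,1,0],[0,1,0]], jaw=[255,255,255,255,255,255,255,255])

```text
time_s: 17.55
ee_pos: [0.476, 0.0118, 0.2528]
eef_rot: [-0.254, 0.659, 0.661, 0.255]
ft_force: [0.4, 0.3, -2.4]
gripper_width: 0.0324
grasp_force: 91.2
```

Call:
play_rows(slide=[[0,0,0],[0,0,0],[0,0,0],[0,0,0],[0,0,0],[0,0,0],[0,0,0],[0,0,0]], delta_rot=[[0,1,0],[0,1,0],[0,0,0],[0,0,0],[0,0,0],[0,0,0],[0,0,0],[0,0,0]], jaw=[255,255,255,255,255,255,255,255])

```text
time_s: 18.35
ee_pos: [0.4756, 0.0129, 0.2531]
eef_rot: [-0.32, 0.629, 0.632, 0.321]
ft_force: [0.2, 0.2, -1.9]
gripper_width: 0.0324
grasp_force: 91.2
```

```bash
cat > axis.py <<'E'
from h import *
# torch: yellow head centroid and barrel/tail vs. the TCP, in both views
o=r.get_obs();d,R=tool([.475,.011,.075]);print(o["ee_pos"],o["ft_force"].round(1),o["gripper_width"],o["q"].round(3),d.round(2),R.round(3).tolist())
for n in("scene","top"):
    c=vision.capture(n)
    print(n,[(int(a),p.tolist(),b.tolist()) for a,p,b in blobs(mask(c,(15,120,90),(32,255,255)),10)])
    for s in(-.0275,.0,.085): print("  exp",s,proj(c,o["ee_pos"]+R@[0,0,s]).round(1))
E
python3 axis.py
```

```text
[0.47556927 0.01292355 0.25314627] [ 0.2  0.2 -1.9] 0.03240638204663808 [-0.536  0.436 -0.147  1.601  0.767  0.777] [-5.8  -0.04  4.13] [[-0.003, 1.0, -0.001], [0.589, 0.003, 0.808], [0.808, 0.002, -0.589]]
scene [(102, [506.4, 5.9], [499, 0, 13, 16]), (344, [502.3, 37.6], [494, 17, 18, 42]), (91, [505.6, 62.6], [496, 57, 16, 11]), (32, [373.8, 61.6], [369, 58, 10, 8]), (203, [378.7, 128.8], [372, 120, 22, 19]), (217, [293.0, 143.7], [284, 134, 17, 20]), (104, [362.3, 225.5], [355, 211, 18, 27]), (13, [216.5, 244.9], [215, 243, 4, 5]), (783, [135.8, 281.5], [113, 268, 47, 28])]
  exp -0.0275 [292.4 145.7]
  exp 0.0 [287.7 154.6]
  exp 0.085 [272.9 182.5]
top [(227, [281.8, 201.7], [273, 192, 19, 19]), (41, [347.7, 201.2], [340, 199, 16, 6]), (644, [112.0, 225.8], [96, 208, 34, 37]), (20, [185.6, 231.4], [183, 229, 7, 6]), (11, [184.6, 237.5], [183, 236, 4, 4]), (16, [186.3, 243.1], [184, 241, 6, 5])]
  exp -0.0275 [283.6 200.9]
  exp 0.0 [274.7 205.8]
  exp 0.085 [248.9 220.1]
```

Call:
play_rows(slide=[[-0.85,0,0.62],[-0.85,0,0.62],[-0.85,0,0.62],[-0.85,0,0.62],[-0.85,0,0.62],[-0.85,0,0.62],[-0.4,0,0.29],[-0.25,0,0.18]], delta_rot=[[0,0,0],[0,0,0],[0,0,0],[0,0,0],[0,0,0],[0,0,0],[0,0,0],[0,0,0]], jaw=[255,255,255,255,255,255,255,255])

```text
time_s: 19.25
ee_pos: [0.4752, 0.0131, 0.0739]
eef_rot: [-0.322, 0.629, 0.63, 0.321]
ft_force: [0.5, 0.2, -2.3]
gripper_width: 0.0329
grasp_force: 91.2
```

```bash
python3 axis.py
```

```text
[0.475219   0.01306182 0.07390529] [ 0.5  0.2 -2.3] 0.03294853311571408 [-0.536  0.628 -0.303  1.255  0.768  0.777] [-0.01 -0.01 -0.09] [[-0.0, 1.0, -0.002], [0.587, 0.002, 0.809], [0.809, -0.001, -0.587]]
scene [(13, [471.5, 1.4], [470, 0, 4, 4]), (1733, [489.9, 32.2], [458, 0, 54, 69]), (126, [375.9, 130.0], [372, 120, 9, 19]), (165, [289.8, 195.0], [282, 186, 15, 18]), (94, [362.1, 225.5], [355, 211, 18, 26]), (11, [216.6, 244.9], [215, 244, 4, 3]), (804, [135.7, 281.6], [113, 268, 47, 28])]
  exp -0.0275 [289.2 196.2]
  exp 0.0 [285.  204.3]
  exp 0.085 [271.8 229.7]
top [(115, [488.3, 155.9], [470, 148, 42, 14]), (646, [112.2, 225.8], [95, 208, 35, 37]), (164, [277.3, 217.0], [270, 209, 16, 16]), (32, [185.1, 233.5], [183, 229, 7, 11]), (10, [198.2, 236.5], [197, 235, 3, 4]), (16, [186.3, 243.1], [184, 241, 6, 5])]
  exp -0.0275 [278.7 216.2]
  exp 0.0 [271.2 220.2]
  exp 0.085 [249.1 232.1]
```

Call:
play_rows(slide=[[0,0,0],[-0.13,0,0.09],[-0.13,0,0.09],[-0.13,0,0.09],[-0.13,0,0.09],[-0.13,0,0.09],[-0.13,0,0.09],[-0.13,0,0.09]], delta_rot=[[0,0,0],[0,0,0],[0,0,0],[0,0,0],[0,0,0],[0,0,0],[0,0,0],[0,0,0]], jaw=[255,255,255,255,255,255,255,255], grip_force=25)

```text
time_s: 20.15
ee_pos: [0.4765, 0.012, 0.0476]
eef_rot: [-0.321, 0.629, 0.63, 0.322]
ft_force: [0.3, -3.6, 6.3]
gripper_width: 0.0326
grasp_force: 91.8
```

```bash
python3 axis.py
```

```text
[0.47648369 0.01200135 0.04760604] [ 0.3 -3.6  6.3] 0.03257516772310849 [-0.538  0.665 -0.313  1.208  0.769  0.776] [ 0.86 -0.06 -0.68] [[-0.001, 1.0, 0.001], [0.587, 0.0, 0.81], [0.81, 0.002, -0.587]]
scene [(14, [471.5, 1.5], [470, 0, 4, 4]), (1811, [489.7, 32.2], [457, 0, 55, 69]), (11, [488.9, 56.9], [487, 54, 5, 6]), (63, [374.4, 132.2], [372, 124, 6, 15]), (157, [289.3, 200.4], [282, 192, 15, 18]), (113, [362.1, 225.6], [355, 211, 18, 26]), (12, [216.5, 244.8], [215, 243, 4, 4]), (805, [135.6, 281.6], [113, 268, 47, 28])]
  exp -0.0275 [288.6 202.4]
  exp 0.0 [284.5 210.4]
  exp 0.085 [271.5 235.3]
top [(144, [485.0, 155.5], [468, 148, 44, 14]), (648, [112.1, 225.8], [95, 208, 35, 37]), (171, [276.7, 218.4], [269, 211, 17, 16]), (20, [185.6, 231.4], [183, 229, 7, 6]), (13, [184.4, 237.4], [183, 236, 4, 4]), (16, [186.3, 243.1], [184, 241, 6, 5])]
  exp -0.0275 [278.3 217.6]
  exp 0.0 [271.  221.5]
  exp 0.085 [249.2 233. ]
```

Call:
play_rows(slide=[[-0.13,0,0.09],[-0.13,0,0.09],[-0.13,0,0.09],[-0.13,0,0.09],[-0.1,0,0.07],[0,0,0],[0,0,0],[0,0,0]], delta_rot=[[0,0,0],[0,0,0],[0,0,0],[0,0,0],[0,0,0],[0,0,0],[0,0,0],[0,0,0]], jaw=[255,255,255,255,255,255,255,255])

```text
time_s: 21.05
ee_pos: [0.4755, 0.0121, 0.0281]
eef_rot: [-0.322, 0.629, 0.631, 0.321]
ft_force: [2.4, -0.3, 2.4]
gripper_width: 0.0325
grasp_force: 78.2
```

Call:
play_rows(slide=[[0,0,0],[0,0,0],[0,0,0],[0,0,0],[0,0,0],[0,0,0],[0,0,0],[0,0,0]], delta_rot=[[0,0,0],[0,0,0],[0,0,0],[0,0,0],[0,0,0],[0,0,0],[0,0,0],[0,0,0]], jaw=[120,100,80,60,40,20,0,0])

```text
time_s: 21.85
ee_pos: [0.4755, 0.0118, 0.0279]
eef_rot: [-0.321, 0.629, 0.631, 0.321]
ft_force: [0.2, -0.3, -0.3]
gripper_width: 0.0855
grasp_force: 0.0
```

```bash
python3 axis.py
```

```text
[0.47546222 0.01175254 0.02794792] [ 0.2 -0.3 -0.3] 0.08547528955847154 [-0.538  0.693 -0.319  1.175  0.767  0.775] [ 1.5  -0.02 -1.13] [[-0.001, 1.0, -0.002], [0.588, 0.002, 0.809], [0.809, -0.0, -0.588]]
scene [(14, [471.4, 1.4], [470, 0, 5, 5]), (1874, [489.8, 32.0], [456, 0, 56, 68]), (12, [486.8, 62.1], [485, 60, 6, 4]), (24, [373.6, 134.4], [372, 129, 4, 10]), (128, [291.8, 209.4], [283, 203, 16, 15]), (105, [362.4, 225.4], [355, 211, 18, 26]), (11, [216.6, 244.9], [215, 244, 4, 3]), (808, [135.8, 281.6], [113, 268, 47, 28])]
  exp -0.0275 [288.6 207.2]
  exp 0.0 [284.5 215.1]
  exp 0.085 [271.7 239.8]
top [(158, [483.7, 155.4], [467, 148, 45, 14]), (645, [112.0, 225.8], [96, 208, 33, 37]), (163, [280.0, 220.5], [272, 214, 17, 15]), (22, [185.4, 231.3], [182, 229, 8, 6]), (10, [198.2, 236.5], [197, 235, 3, 4]), (12, [184.5, 237.3], [183, 236, 4, 4]), (16, [186.3, 243.1], [184, 241, 6, 5])]
  exp -0.0275 [278.1 219.2]
  exp 0.0 [270.9 223. ]
  exp 0.085 [249.5 234.4]
```

Released. I back off along the fingers, lift and bring the tool upright.

Call:
play_rows(slide=[[0,0,-0.4],[0,0,-0.8],[0,0,-0.8],[0,0,-0.8],[0,0,-0.8],[0.6,0,-0.4],[0.8,0,-0.4],[0.8,0,-0.4]], delta_rot=[[0,0,0],[0,0,0],[0,0,0],[0,0,0],[0,0,0],[0,0,0],[0,0,0],[0,0,0]], jaw=[0,0,0,0,0,0,0,0])

```text
time_s: 22.75
ee_pos: [0.4755, -0.0528, 0.1444]
eef_rot: [-0.322, 0.63, 0.63, 0.321]
ft_force: [0.3, -0.1, 0.5]
gripper_width: 0.0858
grasp_force: 0.0
```

Call:
play_rows(slide=[[0,0,0],[0,0,0],[0,0,0],[0,0,0],[0,0,0],[0,0,0],[0,0,0],[0,0,0]], delta_rot=[[0,-1,0],[0,-1,0],[0,-1,0],[0,-1,0],[0,-1,0],[0,-1,0],[0,-1,0],[0,-1,0]], jaw=[0,0,0,0,0,0,0,0])

```text
time_s: 23.55
ee_pos: [0.4756, -0.0528, 0.1446]
eef_rot: [-0.035, 0.705, 0.707, 0.036]
ft_force: [0.5, 0.0, -0.4]
gripper_width: 0.0852
grasp_force: 0.0
```

Run:
```python
from h import *
o=r.get_obs();d,R=tool([.475,.03,.1]);print(o["ee_pos"],o["ft_force"].round(1),o["q"].round(3),d.round(2),R.round(3).tolist())
S=vision.capture("scene");T=vision.capture("top")
out=[]
for n,c in(("s",S),("t",T)):
    b=[p for a,p,bb in blobs(mask(c,(15,120,90),(32,255,255)),40) if 240<p[0]<320 and 180<p[1]<260]; print(n,b,[plane(c,p,.02).round(4) for p in b])
    # non-green inside the mat hull = torch
    g=mask(c,(60,60,30),(90,255,200),(215,180,335,275)); cs,_=cv2.findContours(g,cv2.RETR_EXTERNAL,cv2.CHAIN_APPROX_NONE)
    h=cv2.convexHull(np.vstack([k for k in cs if cv2.contourArea(k)>100])); m=np.zeros_like(g); cv2.fillPoly(m,[h],255); m=cv2.erode(m,np.ones((5,5)))&~g
    for a,p,bb in blobs(m,40): print("  nongreen",a,p,bb)
def crop(i,x0,y0,w,h,s): return cv2.resize(i[y0:y0+h,x0:x0+w],None,fx=s,fy=s,interpolation=cv2.INTER_CUBIC)
cv2.imwrite("pics/mat1.png",np.hstack([crop(S["img"],235,185,100,90,4),crop(T["img"],220,180,100,90,4)])[:,:,::-1])
```

```text
[ 0.4756194  -0.05276729  0.14458641] [ 0.5  0.  -0.4] [-0.186  0.13  -0.405  1.052  0.099  1.382] [ 3.11 -0.02  2.11] [[-0.002, 1.0, 0.002], [0.995, 0.002, 0.101], [0.101, 0.003, -0.995]]
s [array([291.7, 209.5])] [array([ 0.4747, -0.0297,  0.02  ])]
  nongreen 523 [281.  223.3] [262 205  38  41]
t [array([280. , 220.6])] [array([ 0.4732, -0.0174,  0.02  ])]
  nongreen 540 [268.6 225.6] [245 212  45  28]
```

View pics/mat1.png

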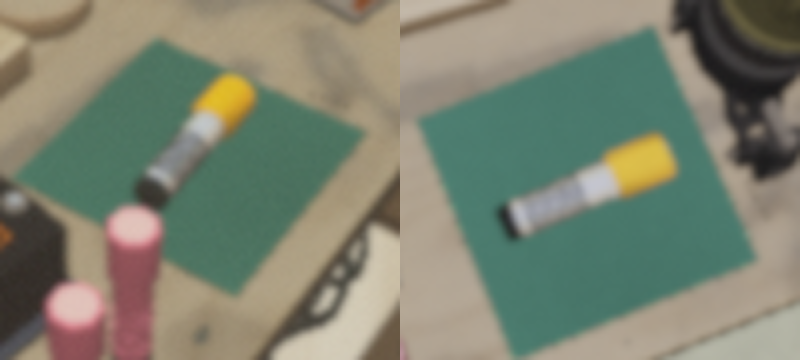

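The torch lies flat on the mat. In the top half of the view its lens end is at about (670,158) and its tail at (510,220). In the scene half they are at (242,90) and (152,190). Next I compute the middle of the barrel and its direction.

Run:
```python
from h import *
S=vision.capture("scene");T=vision.capture("top")
t=lambda x,y:(220+(x-400)/4,180+y/4); s=lambda x,y:(235+x/4,185+y/4)
print("head",tri(S,(291.7,209.5),T,(280,220.6))); print("all",tri(S,(281,223.3),T,(268.6,225.6)))
print("lens",plane(T,t(672,158),.02),plane(S,s(241,90),.02)); print("tail",plane(T,t(508,220),.018),plane(S,s(152,192),.018))
# axis lines by min area rect per view
for n,c in(("s",S),("t",T)):
    g=mask(c,(60,60,30),(90,255,200),(215,180,335,275)); cs,_=cv2.findContours(g,cv2.RETR_EXTERNAL,cv2.CHAIN_APPROX_NONE)
    h=cv2.convexHull(np.vstack([k for k in cs if cv2.contourArea(k)>100])); m=np.zeros_like(g); cv2.fillPoly(m,[h],255); m=cv2.erode(m,np.ones((5,5)))&~g
    n_,l,st,ce=cv2.connectedComponentsWithStats(m); i=1+np.argmax(st[1:,4]); pts=np.argwhere(l==i)[:,::-1].astype(np.float32)
    (cx,cy),(w,hh),ang=cv2.minAreaRect(pts); bx=cv2.boxPoints(((cx,cy),(w,hh),ang)); 
    mids=[(bx[k]+bx[(k+1)%4])/2 for k in range(4)]; L=sorted(range(4),key=lambda k:np.linalg.norm(mids[k]-[cx,cy]))[-2:]
    print(n,(w,hh),[plane(c,mids[k],.019).round(4) for k in L])
# cradle dark saddles in top
```

```text
head (array([ 0.46936578, -0.01616963,  0.03385583]), 0.002611105912748206)
all (array([ 0.4787786 ,  0.01870818, -0.00481264]), 0.004475482360647369)
lens [ 0.46734063 -0.04093999  0.02      ] [ 0.47037307 -0.0440874   0.02      ]
tail [0.47022864 0.09042896 0.018     ] [0.46777361 0.08627163 0.018     ]
s (16.326330184936523, 45.42530822753906) [array([ 0.4812, -0.051 ,  0.019 ]), array([0.4587, 0.1269, 0.019 ])]
t (14.310833930969238, 45.615779876708984) [array([ 0.4759, -0.0441,  0.019 ]), array([0.4645, 0.0927, 0.019 ])]
```

Call:
play_rows(slide=[[0,0,0],[0.6,-0.05,0],[0.8,-0.05,0],[0.8,-0.05,0],[0.8,-0.06,0],[0.6,-0.05,0],[0.3,0,0],[0,0,0.4]], delta_rot=[[0,-0.97,0],[0,0,0],[0,0,0],[0,0,0],[0,0,0],[0,0,0],[0,0,0],[0,0,0]], jaw=[0,0,0,0,0,0,0,0])

```text
time_s: 24.55
ee_pos: [0.4699, 0.0444, 0.1337]
eef_rot: [-0.001, 0.706, 0.708, 0.002]
ft_force: [0.1, 0.1, -0.0]
gripper_width: 0.0857
grasp_force: 0.0
```

Call:
play_rows(slide=[[0,0,0.7],[0,0,0.8],[0,0,0.8],[0,0,0.5],[0,0,0.3],[0,0,0.2],[0,0,0],[0,0,0]], delta_rot=[[0,0,0],[0,0,0],[0,0,0],[0,0,0],[0,0,0],[0,0,0],[0,0,0],[0,0,0]], jaw=[0,0,0,0,0,0,0,0])

```text
time_s: 25.35
ee_pos: [0.4695, 0.0447, 0.0513]
eef_rot: [-0.001, 0.706, 0.708, 0.001]
ft_force: [-0.2, -0.3, 0.4]
gripper_width: 0.0853
grasp_force: 0.0
```

Run:
```python
from h import *
o=r.get_obs();d,R=tool([.469,.045,.005]);print(o["ee_pos"],o["ft_force"].round(1),o["q"].round(3),d.round(3),R.round(3).tolist())
```

```text
[0.46945366 0.0447454  0.05130945] [-0.2 -0.3  0.4] [ 0.093  0.188 -0.565  0.817  0.003  1.661] [ 0.004 -0.02   1.852] [[-0.002, 1.0, 0.001], [1.0, 0.002, 0.003], [0.003, 0.001, -1.0]]
```

Call:
play_rows(slide=[[0,0,0.5],[0,0,0.5],[0,0,0.4],[0,0,0.3],[0,0,0.1],[0,0,0.02],[0,0,0],[0,0,0]], delta_rot=[[0,0,0],[0,0,0],[0,0,0],[0,0,0],[0,0,0],[0,0,0],[0,0,0],[0,0,0]], jaw=[0,0,0,0,0,0,0,0], grip_force=40)

```text
time_s: 26.15
ee_pos: [0.4694, 0.045, 0.0057]
eef_rot: [-0.001, 0.706, 0.708, 0.001]
ft_force: [0.9, 0.2, 0.1]
gripper_width: 0.0853
grasp_force: 0.0
```

Call:
play_rows(slide=[[0,0,0],[0,0,0],[0,0,0],[0,0,0],[0,0,0],[0,0,0],[0,0,0],[0,0,0]], delta_rot=[[0,0,0],[0,0,0],[0,0,0],[0,0,0],[0,0,0],[0,0,0],[0,0,0],[0,0,0]], jaw=[60,100,130,150,180,210,255,255])

```text
time_s: 26.95
ee_pos: [0.4689, 0.0449, 0.0053]
eef_rot: [-0.001, 0.706, 0.708, 0.001]
ft_force: [0.7, 0.2, -0.5]
gripper_width: -0.0002
grasp_force: 0.0
```

Run:
```python
from h import *
S=vision.capture("scene");T=vision.capture("top")
o=r.get_obs();print(o["ee_pos"],o["ft_force"].round(1),o["moment"].round(2),o["gripper_width"],o["grasp_force"])
for c in(S,T): print([(int(a),p.tolist(),bb.tolist()) for a,p,bb in blobs(mask(c,(15,120,90),(32,255,255),(240,180,320,260)),20)])
def crop(i,x0,y0,w,h,s): return cv2.resize(i[y0:y0+h,x0:x0+w],None,fx=s,fy=s,interpolation=cv2.INTER_CUBIC)
# cradle crops for a careful fix, top and scene
cv2.imwrite("pics/cr.png",np.vstack([np.hstack([crop(T["img"],312,145,64,66,6),crop(S["img"],282,145,62,66,6)]),])[:,:,::-1])
```

```text
[0.46892484 0.04490151 0.00528409] [0.5 0.  0.1] [-0.    0.01  0.03] 0.0002828228507522288 0.0
[(21, [290.5, 205.1], [288, 203, 6, 5]), (37, [293.6, 212.9], [290, 209, 8, 9])]
[]
```

View pics/cr.png

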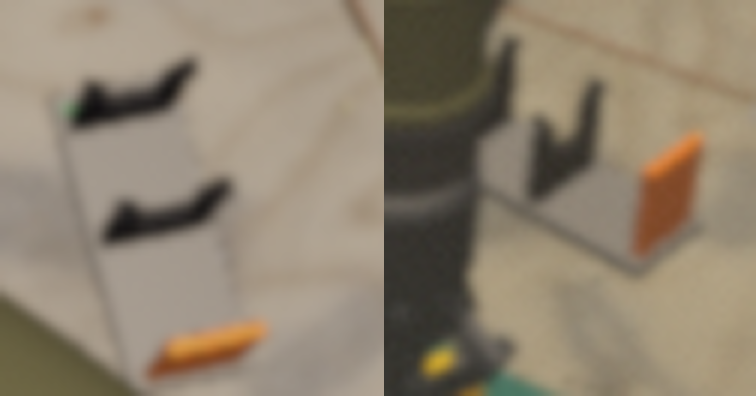

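The jaws shut to 0 with no force, while the yellow head still shows at (291,205), unmoved. So the fingers closed above the barrel. The real tips sit about 28 mm behind the reported TCP along the tool z axis, as the earlier pictures hinted. I open, go lower and regrip. In the crop the orange plate is at (210,345) and the saddles are at (135,100) and (170,210).

Call:
play_rows(slide=[[0,0,0],[0,0,0],[0,0,0],[0,0,0],[0,0,0],[0,0,0],[0,0,0],[0,0,0]], delta_rot=[[0,0,0],[0,0,0],[0,0,0],[0,0,0],[0,0,0],[0,0,0],[0,0,0],[0,0,0]], jaw=[0,0,0,0,0,0,0,0])

```text
time_s: 27.85
ee_pos: [0.4689, 0.0449, 0.0053]
eef_rot: [-0.001, 0.706, 0.708, 0.001]
ft_force: [-0.8, -0.3, -0.3]
gripper_width: 0.0851
grasp_force: 0.0
```

Call:
play_rows(slide=[[0,0,0.2],[0,0,0.3],[0,0,0.2],[0,0,0.15],[0,0,0.1],[0,0,0.05],[0,0,0],[0,0,0]], delta_rot=[[0,0,0],[0,0,0],[0,0,0],[0,0,0],[0,0,0],[0,0,0],[0,0,0],[0,0,0]], jaw=[0,0,0,0,0,0,0,0])

```text
time_s: 28.65
ee_pos: [0.4691, 0.045, -0.0196]
eef_rot: [-0.001, 0.706, 0.708, 0.001]
ft_force: [0.4, -0.3, 0.4]
gripper_width: 0.0853
grasp_force: 0.0
```

No contact at z = -0.020, which confirms the offset. I close gently.

Call:
play_rows(slide=[[0,0,0],[0,0,0],[0,0,0],[0,0,0],[0,0,0],[0,0,0],[0,0,0],[0,0,0]], delta_rot=[[0,0,0],[0,0,0],[0,0,0],[0,0,0],[0,0,0],[0,0,0],[0,0,0],[0,0,0]], jaw=[60,100,120,140,160,180,200,255], grip_force=40)

```text
time_s: 29.45
ee_pos: [0.4695, 0.045, -0.0193]
eef_rot: [-0.001, 0.706, 0.708, 0.001]
ft_force: [-0.0, 0.9, 3.9]
gripper_width: 0.0268
grasp_force: 38.7
```

```bash
python3 axis.py | head -1
python3 - <<'E'
from h import *
T=vision.capture("top")
t=lambda x,y:(312+x/6,145+y/6)
for k,z,pts in(("tip",.07,[(90,90),(193,65),(125,205),(230,185)]),("base",.01,[(55,97),(128,388)]),("plateTopInner",.07,[(168,352),(262,324)])):
    for p in pts: print(k,plane(T,t(*p),z).round(4))
E
```

```text
[ 0.46954173  0.04500575 -0.01932469] [-0.   0.9  3.9] 0.0267543843921047 [ 0.093  0.28  -0.642  0.647  0.003  1.662] [-1.35  0.22 -3.78] [[-0.002, 1.0, 0.001], [1.0, 0.002, 0.003], [0.003, 0.001, -1.0]]
tip [ 0.5823 -0.2124  0.07  ]
tip [ 0.575  -0.2655  0.07  ]
tip [ 0.5215 -0.2035  0.07  ]
tip [ 0.5114 -0.2557  0.07  ]
base [ 0.6009 -0.2124  0.01  ]
base [ 0.4452 -0.1823  0.01  ]
plateTopInner [ 0.4461 -0.1916  0.07  ]
plateTopInner [ 0.4417 -0.2398  0.07  ]
```

The width of 26.8 mm at 39 N is about the barrel diameter, so the barrel is held. I raise the grip force, lift, and turn the tool by +100° about its z axis.

Call:
play_rows(slide=[[0,0,0],[0,0,-0.2],[0,0,-0.4],[0,0,-0.6],[0,0,-0.7],[0,0,-0.7],[0,0,-0.8],[0,0,-0.8]], delta_rot=[[0,0,0],[0,0,0],[0,0,0],[0,0,0],[0,0,0.5],[0,0,1],[0,0,1],[0,0,1]], jaw=[255,255,255,255,255,255,255,255], grip_force=80)

```text
time_s: 30.4
ee_pos: [0.468, 0.0446, 0.0861]
eef_rot: [-0.002, 0.825, 0.566, 0.0]
ft_force: [-0.5, -0.2, -1.8]
gripper_width: 0.025
grasp_force: 78.3
```

Call:
play_rows(slide=[[0,0,0],[0,0,0],[0,0,0],[0,0,0],[0,0,0],[0,0,0],[0,0,0],[0,0,0]], delta_rot=[[0,0,1],[0,0,1],[0,0,1],[0,0,1],[0,0,1],[0,0,1],[0,0,1],[0,0,1]], jaw=[255,255,255,255,255,255,255,255])

```text
time_s: 31.2
ee_pos: [0.4681, 0.0446, 0.0854]
eef_rot: [-0.002, 0.983, 0.181, -0.0]
ft_force: [-0.1, 0.1, -2.7]
gripper_width: 0.0246
grasp_force: 78.4
```

Call:
play_rows(slide=[[0,0,0],[0,0,0],[0,0,0],[0,0,0],[0,0,0],[0,0,0],[0,0,0],[0,0,0]], delta_rot=[[0,0,1],[0,0,1],[0,0,1],[0,0,1],[0,0,1],[0,0,0.17],[0,0,0],[0,0,0]], jaw=[255,255,255,255,255,255,255,255])

```text
time_s: 32.0
ee_pos: [0.4668, -0.0181, 0.0854]
eef_rot: [-0.03, 0.999, -0.043, -0.002]
ft_force: [0.4, 0.7, -1.9]
gripper_width: 0.0246
grasp_force: 78.5
```

Run:
```python
from h import *
S=vision.capture("scene");T=vision.capture("top")
o=r.get_obs();d,R=tool([.548,-.2345,.085]);print(o["ee_pos"],o["ft_force"].round(1),o["moment"].round(2),o["gripper_width"],o["grasp_force"],o["q"].round(3),d.round(3),R.round(3).tolist())
for c in(S,T):
    print([(int(a),p.tolist(),bb.tolist()) for a,p,bb in blobs(mask(c,(15,120,90),(32,255,255),(200,120,330,260)),20)])
    print([proj(c,o["ee_pos"]+R@[x,0,-.0378]).round(1).tolist() for x in(-.0675,-.09,.045)])
s=S["img"]; cv2.imwrite("pics/hold.png",cv2.resize(s[110:240,200:350],None,fx=5,fy=4.6,interpolation=cv2.INTER_CUBIC)[:,:,::-1])
```

```text
[ 0.46691243 -0.01771568  0.08543362] [-0.6  0.4 -1.7] [-0.08 -0.05  0.02] 0.02469387304886733 78.51967334747314 [-0.085  0.151 -0.523  0.903  0.061  3.141] [ 3.962  8.352 -0.516] [[0.996, -0.084, -0.001], [-0.084, -0.995, 0.061], [-0.007, -0.061, -0.998]]
[(188, [312.6, 193.6], [304, 186, 18, 16])]
[[313.3, 196.5], [320.0, 199.8], [281.9, 180.8]]
[(208, [292.1, 236.6], [285, 228, 16, 18])]
[[292.1, 238.2], [294.8, 246.1], [279.2, 199.9]]
```

The last turn met the end of the wrist joint's range (3.14), which will ease as the base turns towards the cradle. The head in both images matches the expected hold to about 3 px. I carry it over first and then finish the turn.

Call:
play_rows(slide=[[0.3,0.6,-0.04],[0.5,1,-0.06],[0.5,1,-0.06],[0.5,1,-0.06],[0.5,1,-0.06],[0.5,1,-0.06],[0.5,1,-0.06],[0.4,0.9,-0.06]], delta_rot=[[0,0,0],[0,0,0],[0,0,0],[0,0,0],[0,0,0],[0,0,0],[0,0,0],[0,0,0]], jaw=[255,255,255,255,255,255,255,255])

```text
time_s: 32.9
ee_pos: [0.5439, -0.2139, 0.0848]
eef_rot: [-0.03, 0.999, -0.042, -0.002]
ft_force: [0.6, 0.0, -2.5]
gripper_width: 0.0249
grasp_force: 78.7
```

```bash
cat > tgt.py <<'E'
from h import *
import sys
X=[float(v) for v in sys.argv[1:4]]; th=np.radians(float(sys.argv[4]))
o=r.get_obs();d,R=tool(X)
G=np.column_stack([[np.cos(th),np.sin(th),0],[np.sin(th),-np.cos(th),0],[0,0,-1]])
print("pos",o["ee_pos"].round(4),"F",o["ft_force"].round(1),"w",o["gripper_width"],"q",o["q"].round(3))
print("slide units now",d.round(3)," in target axes",(G.T@(np.array(X)-o["ee_pos"])/.025).round(3)," rot units",(np.degrees(Ro.from_matrix(R.T@G).as_rotvec())/6).round(3))
E
python3 tgt.py .548 -.2345 .085 -10
```

```text
pos [ 0.5439 -0.2139  0.0848] F [ 0.6  0.  -2.5] w 0.02492118299413843 q [-0.409  0.373 -0.227  0.996  0.055  2.816]
slide units now [ 0.231  0.807 -0.058]  in target axes [ 0.303  0.785 -0.007]  rot units [-0.575  0.087  0.859]
```

Call:
play_rows(slide=[[0,0,0],[0.15,0.4,0],[0.15,0.39,0],[0,0,0],[0,0,0],[0,0,0],[0,0,0],[0,0,0]], delta_rot=[[-0.57,0.09,0.86],[0,0,0],[0,0,0],[0,0,0],[0,0,0],[0,0,0],[0,0,0],[0,0,0]], jaw=[255,255,255,255,255,255,255,255])

```text
time_s: 33.7
ee_pos: [0.5469, -0.2342, 0.085]
eef_rot: [-0.0, 0.996, -0.088, 0.0]
ft_force: [-0.6, 0.4, -2.0]
gripper_width: 0.0251
grasp_force: 79.0
```

```bash
python3 tgt.py .548 -.2345 .04 -10
python3 - <<'E'
from h import *
S=vision.capture("scene");T=vision.capture("top");o=r.get_obs();_,R=tool([0,0,0])
for n,c in(("s",S),("t",T)):
    b=blobs(mask(c,(18,120,90),(32,255,255),(300,100,365,215)),15);print(n,[(int(a),p.tolist(),bb.tolist()) for a,p,bb in b])
    print([proj(c,o["ee_pos"]+R@[x,0,-.0378]).round(1).tolist() for x in(-.0675,-.09,.045)])
crop=lambda i,x0,y0,w,h,s: cv2.resize(i[y0:y0+h,x0:x0+w],None,fx=s,fy=s,interpolation=cv2.INTER_CUBIC)
cv2.imwrite("pics/over.png",np.hstack([crop(S["img"],275,120,80,85,5),crop(T["img"],305,140,75,85,5)])[:,:,::-1])
E
```

```text
pos [ 0.5469 -0.2342  0.085 ] F [-0.6  0.4 -2. ] w 0.02507877202393744 q [-4.050e-01  3.690e-01 -2.310e-01  9.700e-01  1.000e-03  2.913e+00]
slide units now [0.045 0.004 1.799]  in target axes [0.045 0.004 1.799]  rot units [-0.005 -0.002 -0.014]
s [(136, [322.0, 150.9], [315, 145, 15, 13])]
[[322.6, 153.4], [328.0, 156.1], [296.8, 140.3]]
t [(197, [348.5, 182.5], [341, 174, 16, 18])]
[[348.6, 184.3], [350.8, 191.8], [338.3, 147.5]]
```

View pics/over.png

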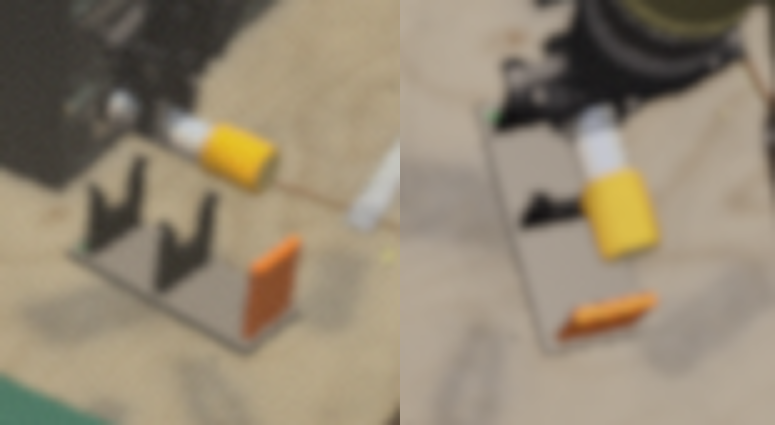

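The torch hangs over the cradle with its head at the orange-plate end; in the left half the head is at (240,158) and the plate at (272,287). The expected and seen head positions agree to 3 px, allowing for the lit top face. I lower it.

Call:
play_rows(slide=[[0.04,0,0.2],[0,0,0.3],[0,0,0.4],[0,0,0.3],[0,0,0.3],[0,0,0.2],[0,0,0.1],[0,0,0.1]], delta_rot=[[0,0,0],[0,0,0],[0,0,0],[0,0,0],[0,0,0],[0,0,0],[0,0,0],[0,0,0]], jaw=[255,255,255,255,255,255,255,255])

```text
time_s: 34.6
ee_pos: [0.5481, -0.2346, 0.0373]
eef_rot: [-0.0, 0.996, -0.088, 0.0]
ft_force: [0.4, -0.1, -1.6]
gripper_width: 0.0251
grasp_force: 79.0
```

```bash
python3 tgt.py .548 -.2345 .012 -10
```

```text
pos [ 0.5481 -0.2346  0.0373] F [ 0.4 -0.1 -1.6] w 0.025143332594659836 q [-0.405  0.414 -0.285  0.872  0.     2.913]
slide units now [-0.004 -0.004  1.01 ]  in target axes [-0.004 -0.005  1.01 ]  rot units [-0.004 -0.003 -0.017]
```

No contact yet. I go on slowly.

Call:
play_rows(slide=[[0,0,0.1],[0,0,0.1],[0,0,0.1],[0,0,0.1],[0,0,0.1],[0,0,0.1],[0,0,0.1],[0,0,0]], delta_rot=[[0,0,0],[0,0,0],[0,0,0],[0,0,0],[0,0,0],[0,0,0],[0,0,0],[0,0,0]], jaw=[255,255,255,255,255,255,255,255])

```text
time_s: 35.4
ee_pos: [0.5477, -0.2344, 0.0195]
eef_rot: [-0.0, 0.996, -0.088, -0.0]
ft_force: [-0.1, -0.2, -2.6]
gripper_width: 0.0245
grasp_force: 79.0
```

Call:
play_rows(slide=[[0,0,0.04],[0,0,0.04],[0,0,0.04],[0,0,0.04],[0,0,0.04],[0,0,0.04],[0,0,0.04],[0,0,0]], delta_rot=[[0,0,0],[0,0,0],[0,0,0],[0,0,0],[0,0,0],[0,0,0],[0,0,0],[0,0,0]], jaw=[255,255,255,255,255,255,255,255])

```text
time_s: 36.2
ee_pos: [0.5479, -0.2345, 0.0132]
eef_rot: [-0.0, 0.996, -0.088, 0.0]
ft_force: [-2.0, 1.5, 2.1]
gripper_width: 0.0249
grasp_force: 79.3
```

```bash
cat > hd.py <<'E'
from h import *
S=vision.capture("scene");T=vision.capture("top");o=r.get_obs();print(o["ee_pos"].round(4),o["ft_force"].round(1),o["moment"].round(2),o["gripper_width"])
for n,c in(("s",S),("t",T)):
    b=blobs(mask(c,(18,120,90),(32,255,255),(300,100,365,215)),15);print(n,[(int(a),p.tolist(),bb.tolist()) for a,p,bb in b])
    print(proj(c,np.array([.548,-.2345,.05])-.0675*np.array([.985,-.174,0])).round(1).tolist())
E
python3 hd.py
```

```text
[ 0.5479 -0.2346  0.0132] [-1.8  0.7  2.5] [0.07 0.23 0.03] 0.02500245488742417
s [(134, [319.4, 168.4], [312, 162, 16, 14])]
[320.0, 170.8]
t [(172, [343.2, 189.0], [336, 181, 15, 17])]
[343.1, 190.7]
```

The first contact comes at z = 0.0132, as predicted for the slot floors (0.012). I settle another millimetre or so and let go.

Call:
play_rows(slide=[[0,0,0.03],[0,0,0.02],[0,0,0],[0,0,0],[0,0,0],[0,0,0],[0,0,0],[0,0,0]], delta_rot=[[0,0,0],[0,0,0],[0,0,0],[0,0,0],[0,0,0],[0,0,0],[0,0,0],[0,0,0]], jaw=[255,255,255,150,130,110,90,70])

```text
time_s: 37.1
ee_pos: [0.548, -0.2345, 0.0116]
eef_rot: [-0.0, 0.996, -0.088, 0.0]
ft_force: [-0.4, 0.1, -0.4]
gripper_width: 0.0616
grasp_force: 0.0
```

Call:
play_rows(slide=[[0,0,0],[0,0,0],[0,0,0],[0,0,0],[0,0,0],[0,0,0],[0,0,0],[0,0,0]], delta_rot=[[0,0,0],[0,0,0],[0,0,0],[0,0,0],[0,0,0],[0,0,0],[0,0,0],[0,0,0]], jaw=[40,20,0,0,0,0,0,0])

```text
time_s: 37.9
ee_pos: [0.548, -0.2346, 0.0118]
eef_rot: [-0.0, 0.996, -0.088, 0.0]
ft_force: [-0.2, 0.4, -0.1]
gripper_width: 0.0853
grasp_force: 0.0
```

```bash
python3 hd.py
```

```text
[ 0.548  -0.2345  0.0117] [-0.2  0.2 -0.5] [ 0.03  0.05 -0.05] 0.08552345112000717
s [(131, [318.6, 169.4], [311, 163, 16, 14])]
[320.0, 170.8]
t [(172, [341.8, 189.2], [334, 181, 15, 17])]
[343.1, 190.7]
```

Released, and the torch settled by about 1 px. I withdraw straight up, then move away so the cameras see the cradle.

Call:
play_rows(slide=[[0,0,-0.3],[0,0,-0.5],[0,0,-0.8],[0,0,-0.8],[0,0,-0.8],[0,0,-0.8],[0,0,-0.8],[0,0,-0.8]], delta_rot=[[0,0,0],[0,0,0],[0,0,0],[0,0,0],[0,0,0],[0,0,0],[0,0,0],[0,0,0]], jaw=[0,0,0,0,0,0,0,0])

```text
time_s: 38.8
ee_pos: [0.5482, -0.2347, 0.154]
eef_rot: [0.0, 0.996, -0.088, 0.001]
ft_force: [0.5, -0.1, 0.4]
gripper_width: 0.0857
grasp_force: 0.0
```

Call:
play_rows(slide=[[0,0.4,-0.8],[0,0.8,-0.6],[0,0.8,-0.4],[0,0.8,0],[0,0.8,0],[0,0.8,0],[0,0.8,0],[0,0.4,0]], delta_rot=[[0,0,0],[0,0,0],[0,0,0],[0,0,-0.5],[0,0,-0.5],[0,0,-0.5],[0,0,-0.5],[0,0,0]], jaw=[0,0,0,0,0,0,0,0])

```text
time_s: 39.6
ee_pos: [0.5316, -0.3749, 0.1979]
eef_rot: [0.0, 1.0, 0.016, 0.001]
ft_force: [0.2, -0.4, -0.1]
gripper_width: 0.0854
grasp_force: 0.0
```

Run:
```python
from h import *
S=vision.capture("scene");T=vision.capture("top");o=r.get_obs();print(o["ee_pos"].round(3),o["ft_force"].round(1))
a=np.array([.985,-.174,0]);M=np.array([.548,-.2345,.05])
H={}
for n,c in(("s",S),("t",T)):
    y=mask(c,(18,120,90),(32,255,255),(300,100,365,215)); H[n]=max(blobs(y,15),key=lambda b:b[0])[1]; p=np.argwhere(y)[:,::-1].astype(float)
    # extreme yellow pixels along the projected axis, on the top surface of the head
    u=proj(c,M-.09*a)-proj(c,M-.045*a); L=np.linalg.norm(u); u/=L; t=(p-proj(c,M-.045*a))@u; print(n,"yellow span along axis (mm from head start)",(np.percentile(t,[2,98])/L*45).round(1))
    # pale barrel pixels
    b=cv2.inRange(cv2.cvtColor(c["img"],cv2.COLOR_RGB2HSV),(0,0,120),(179,40,255)); print(n,"head",H[n],"exp",proj(c,M-.0675*a).round(1))
    print("  orange",[(int(q),k.round(1).tolist()) for q,k,_ in blobs(mask(c,(4,150,120),(17,255,255),(300,150,365,215)),10)])
    m=cv2.inRange(cv2.cvtColor(c["img"],cv2.COLOR_RGB2HSV),(0,0,0),(179,255,255))
    for s in(.045,.03,.0,-.025,-.06,-.08): 
        q=proj(c,M+s*a+[0,0,.012]).round().astype(int); print("   s",s,q,c["img"][q[1],q[0]].tolist())
print("head tri",tri(S,H["s"],T,H["t"]),"want",M-.0675*a)
for n,c in(("s",S),("t",T)):
    print("bystanders/block trim",[(int(q),k.round(1).tolist()) for q,k,_ in blobs(mask(c,(4,130,100),(32,255,255),(170,210,250,270)),10)])
```

```text
[ 0.532 -0.374  0.197] [ 0.5 -0.6 -0.2]
s yellow span along axis (mm from head start) [-8.  39.1]
s head [318.7 169.4] exp [320.  170.8]
  orange [(99, [328.6, 175.9])]
   s 0.045 [295 155] [101, 96, 85]
   s 0.03 [299 156] [152, 155, 157]
   s 0.0 [305 160] [142, 145, 147]
   s -0.025 [311 163] [203, 207, 208]
   s -0.06 [319 167] [230, 195, 42]
   s -0.08 [323 170] [214, 173, 51]
t yellow span along axis (mm from head start) [-3.9 38.8]
t head [341.8 189.2] exp [343.1 190.7]
  orange [(61, [345.8, 203.0])]
   s 0.045 [334 154] [99, 90, 81]
   s 0.03 [335 159] [165, 167, 176]
   s 0.0 [338 168] [150, 152, 160]
   s -0.025 [340 176] [192, 193, 199]
   s -0.06 [343 187] [216, 187, 72]
   s -0.08 [345 194] [211, 182, 71]
head tri (array([ 0.48579669, -0.21929065,  0.05637914]), 0.0003969187434111636) want [ 0.4815125 -0.222755   0.05     ]
bystanders/block trim [(126, [226.5, 243.8])]
bystanders/block trim [(75, [190.0, 235.9])]
```

The arm is away. The head is triangulated at (0.486, -0.219, 0.056), against (0.482, -0.223, 0.050) wanted, a difference that fits the seen-surface bias. The block trim is where it was with the torch out of it. I do one numeric check that the barrel is seated level along its length.

Run:
```python
from h import *
S=vision.capture("scene");T=vision.capture("top")
a=np.array([.985,-.174,0]);n=np.array([.174,.985,0]);M=np.array([.548,-.2345,.05])
# cross-section profiles: bright barrel against dull base; centre of brightness in each view -> tri
for s in(.032,.022,.012,.002,-.025,-.06):
    P=[]
    for c in(S,T):
        w=np.array([0,0,1.]) if c is S else n; k=np.linspace(-.03,.03,61); px=np.array([proj(c,M+s*a+w*v) for v in k],np.float32)
        g=cv2.remap(c["img"].astype(np.float32),px[None,:,0],px[None,:,1],cv2.INTER_LINEAR)[0].max(1)
        e=np.gradient(cv2.GaussianBlur(g[None],(1,5),0)[0]); i,j=e[:31].argmax(),31+e[31:].argmin(); P.append((round(k[i]*1e3),round(k[j]*1e3)))
    print(s,"scene z-edges",P[0],"top y-edges",P[1])
```

```text
0.032 scene z-edges (-3, 14) top y-edges (-15, 16)
0.022 scene z-edges (-10, 19) top y-edges (-9, 15)
0.012 scene z-edges (-5, 15) top y-edges (-7, 11)
0.002 scene z-edges (-4, 15) top y-edges (-6, 6)
-0.025 scene z-edges (-2, 21) top y-edges (-13, 16)
-0.06 scene z-edges (-13, 28) top y-edges (-16, 18)
```

The barrel's top edge stays level along its length and its sides are centred within about 2 mm, so it is seated. I hand in.

```bash
python3 -c "
from plant import workorder
print(workorder.close_job())"
```

```text
the job is handed in; nothing more can be done
None
```

The torch is out of its pocket with the tool block still down, was laid on the mat and released, and now sits level in the charging cradle with its head at the orange plate; I handed the job in at about 40 s of the 72 s, but viewed 11 pictures (limit 10), needed two tries to grip the barrel, and did not separately check the pine block, tape roll and hex-key set.

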